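# Put the yellow model bus into the showcase

### The arm

A 6-joint arm with a two-finger parallel gripper is mounted at the origin on the work surface. World frame = base frame: x ahead of the robot, y to its left, z up, the work surface at z = 0. Lengths are in mm, angles in rad, forces in N, time in s.
With the tool pointing down it reaches from about 300 to 850 mm from the base axis. Payload 5.4 kg.
Tool frame: the origin (TCP) lies on the centre line of the jaws, within the pads' length; the fingertips stand 17 mm ahead of it and the grasp point (between the pads) lies 2 mm behind it; z points along the fingers, y is the line along which they close (so a half turn about z gives the same grasp; the last joint's range is limited). The gripper opens to 85 mm and grips with 20 to 120 N. Pads are 22 mm wide; open, the fingers measure 114 mm over their backs; the gripper's body (76 mm by 85 mm) begins 54 mm behind the grasp point. The pads swing forward as they close: fully open they stand 13 mm farther back than shut.
Start: joints at [0.92, 0.158, 1.597, -0, 1.386, -0.21], TCP at [245.338, 520.015, 210.399] pointing down, gripper open.
Joint ranges: [-2.91, 2.91], [-0.94, 2.29], [0.18, 2.7], [-1.29, 4.43], [0.17, 2.64], [-3, 3]. Speed limits (rad/s): [2.57, 2.57, 3.14, 3.14, 3.14, 3.14].

### API

Orientations are given as a unit quaternion [w, x, y, z].
In Python, from station import sensors, eyes, order, spotter gives the robot as it stands.
- The arm moves only by the tool arm_command, never from a script. Its argument "moves" is a list of rows, each a list of 3 entries, a list of its own where there are three numbers: the shift along the tool's x, y, z in mm, then the turn, a rotation vector about the tool's x, y, z in degrees, then the opening, from 0 (shut) to 1 (fully open). In form: [[[dx, dy, dz], [wx, wy, wz], claw], ...]. A call has 1 to 10 rows; each row shifts and turns the commanded pose from where the row before left it, along the tool's axes as they then stand; what a row does not reach is not made up. A row lasts 1/8 s, in which the tool goes at most 62.5 mm and 10.7 degrees, less where a joint would pass 70% of its speed; a pose out of reach is approached as far as the arm can. A call with a gripper value outside its range is refused whole. The fingers move at their own pace and stop on an object; the grip force is fixed at half the most. Time passes only in rows, so rows that do not move let the fingers close. It gives the time, the measured TCP pose, the force, the opening and the grip force at its end, in the units of the state.
- sensors.read_state(): the state, without advancing time (a new reading comes with each control period).
- eyes.read_camera(name): name is "side" or "top" or "wrist"; returns a dict with "pixels" (420x560x3 uint8, red, green, blue), "camera_matrix" (3x3 intrinsics, pixels), "k1" (the pictures are not rectified: a ray, as slopes to the right and down, at radius r is drawn at 1 + k1 r^2 times it, then the intrinsics apply), "eye" and "orientation" of the camera in the world. Camera axes: x right, y down, z forward; pixel columns grow to the right and rows downward; lengths in mm; the calibration is good to about 2 mm. A picture is of the moment at which its call begins. There is no depth.
- order.hand_in(): hands the job in; it is judged then, once.
Trained networks look in the newest picture that a camera, given by its name, has taken for a name from the list of things; names that differ only in an ending like _2 or _b are one class to them, and where a whole thing is asked for, a point or a joint stands for the part that bears it (a point fixed in the world has none). Each returns a list of dicts, best first, with "score" (0 to 1); they miss things now and then, are a little off and sometimes report something else, mostly with a low value. They report only what shows in the picture. A call takes as long as a camera call.
- spotter.trace(camera, thing): "region" (420x560 bool, what is visible of it) and "rect" ([left, top, right, bottom] in pixels, round what is visible of it).
The state is a dict: "time_s": time; "joints": joint angles; "qvel": joint speeds; "tau": joint torques, N m; "position": TCP position; "ee_rot": TCP orientation; "contact_force": force on the tool from outside, world axes, zero at the start; "wrist_torque": the same for the moment, N m; "gripper_width": finger opening in mm; "grasp_force": force on a finger pad.
Only numpy, scipy, OpenCV 4.12 (cv2) and the standard library are available. Lean on these libraries where they do the work, as an engineer would, in place of code of your own. Each camera call takes 0.05 s, during which the arm holds its last target. There are 200 camera calls.

### The job

Swing the clear door of the low showcase wide open by its handle, at least square to the case, and leave it open. Then put the yellow model bus, nose first, into the empty bay with the green card, fully home inside the case, straight and side by side in line with its two neighbours. Keep the bus upright and do not disturb the models already parked, the orange car or the cardboard box.

Things in the scene. Friction and masses are not known exactly. Their poses are not given: they have to be found in the camera images.
- case: Low fixed showcase, 170 deep (x), 220 wide (y), 83 mm high; 5 mm white walls, clear roof (76 mm clear below), no floor: models stand and slide in on the table itself, no step. Origin: centre of footprint, on the table. +x runs from the open front (mouth x=-0.085) to the back wall (inner face x=0.080); side walls' inner faces y=+-0.105. Three bays centred at x=0, y=-0.062, 0, 0.062.
- door (a joint): Front door angle, rad: 0 shut, 1.57 square to the case, stop at 1.8; starts 0 to 0.15. Clear panel 218 wide, 73 high (3 to 76 mm above the table), 6 mm thick; blue frame 1 mm proud of both faces. Upright hinge on the case's -y front edge, the one farthest from the robot; opens outward, anticlockwise from above. No latch or spring; friction 0.1 N m, stays where left.
- door_hinge (a point): Point on the door's hinge axis, 41 mm above the table, at x=-0.086, y=-0.109 in the case's frame, in the plane of the panel's inner face. Axes turn with the door: +y along the panel away from the hinge, -x out of the outer face (which lies at x=-0.006); parallel to the case's axes when shut.
- door_handle (a point): Middle of the door's dark steel bar handle, 55 mm above the table: level bar 10 mm thick along the panel, 84 mm long, 45 mm off the panel's outer face, a 10 mm arm at each end. From above, a finger fits between bar and panel (40 x 74 mm clear). Bar middle 165 mm from the hinge. Axes turn with the door: +y away from the hinge, -x outward.
- bus: Yellow model bus, 150 long (x, nose with large dark windscreen at +x), 40 wide (y), 52 mm high, 0.15 to 0.31 kg, loose, on the open table to the robot's right of the case, nose roughly to the case. The wheels do not roll: it slides. Origin: centre of its footprint, on the table. Flat sides from 8 mm above the table up.
- bus_nose (a point): Middle of the bus's front face, 75 mm ahead of its origin and 26 mm above the table.
- bay: Green card 150 x 44 mm, flat on the table inside the case (nothing to bump into), marking the one empty bay, which may be any of the three. Origin: its centre; +x points to the back wall. The bus belongs right over it, nose towards +x.
- coach: Red model coach 150 x 40 x 52 mm, loose, parked nose to the back wall in another bay of the case. Origin: centre of its footprint; +x to its nose.
- lorry: Model lorry with blue cab and white box body, 150 x 40 x 56 mm, loose, parked nose to the back wall in another bay. Origin: centre of its footprint; +x to its nose.
- car: Orange model car, 95 x 40 x 38 mm, loose on the table beyond the bus; leave alone. Origin: centre of its footprint.
- carton: Cardboard box 160 x 75 x 60 mm, loose to the robot's right; leave alone. Origin: centre of its underside.

How it is judged (in metres and radians):
On the way:
1. the door is open square to the case or wider (at least 1.5 rad) before the bus goes in (value of joint door above 1.5 rad and x of bus_nose in the frame of case below -0.085 m), for 0.2 s.
At the end, for the whole second after the job is handed in: The door stands open (at least 1.45 rad), the bus stands at rest on its wheels over the green card, nose to the back wall: within 12 mm along the bay, 10 mm across it and 0.12 rad in direction (value of joint door above 1.45 rad and x of bus in the frame of bay between -0.012 and 0.012 m and y of bus in the frame of bay between -0.01 and 0.01 m and x of bus_nose in the frame of bay above 0.05 m and angle between the x axis of bus and the x axis of bay, either way round below 0.12 rad and angle between bus's own z axis and vertical below 0.1 rad and height (world z) of bus below 0.006 m and linear speed of bus below 0.02 m/s); the robot touches nothing.
It fails at once if a parked model was moved more than 12 mm (distance of any of coach, lorry from where it was at the start of the episode above 0.012 m).
It fails at once if the orange car or the carton was moved more than 20 mm (distance of any of car, carton from where it was at the start of the episode above 0.02 m).
It fails at once if the bus was tipped more than 0.6 rad (angle between bus's own z axis and vertical above 0.6 rad).
It also fails if it takes over 72 s, if anything falls off the work surface, if the arm or the gripper's body presses on something with over 40 N, if the wrist force passes 120 N, or if a joint passes its speed limit or range.

## Working session

There is one attempt and no reset: what is moved stays moved. The work goes in short steps, Python scripts to look and compute and a tool call to move; the robot and the scene stay as the last step left them, time stands still between calls to the robot, and variables do not carry over. Pictures are saved under pics/ and viewed, at most 10 in all, crops included, and the job is handed in when it is done.

Besides the shell and the picture viewer there is one more tool, called after "Emit:" as name([rows], argument=value, ...), one row to a line, values as JSON. arm_command: Moves the arm, as the interface text tells. Its arguments: {"type":"object","properties":{"moves":{"type":"array"}},"required":["moves"]}

```bash
mkdir -p pics; ls; cat > h.py <<'E'
import numpy as np, cv2
from scipy.spatial.transform import Rotation as R
from station import sensors, eyes, order, spotter
def rot(q): return R.from_quat([q[1],q[2],q[3],q[0]]).as_matrix()
def ray(c,uv):
    K=np.array(c['camera_matrix']); d=np.array([c['k1'],0,0,0,0],float)
    p=cv2.undistortPoints(np.array(uv,float).reshape(-1,1,2),K,d).reshape(-1,2)
    return np.c_[p,np.ones(len(p))]@rot(c['orientation']).T
def world(c,uv,z):
    r=ray(c,uv); e=np.array(c['eye'],float); s=(z-e[2])/r[:,2]
    return e+s[:,None]*r
def proj(c,P):
    P=np.atleast_2d(P); M=rot(c['orientation']); e=np.array(c['eye'],float)
    Rw=M.T; rv=cv2.Rodrigues(Rw)[0]
    return cv2.projectPoints(P.astype(float),rv,-Rw@e,np.array(c['camera_matrix'],float),np.array([c['k1'],0,0,0,0],float))[0].reshape(-1,2)
def save(c,n): cv2.imwrite('pics/'+n+'.png',cv2.cvtColor(c['pixels'],cv2.COLOR_RGB2BGR))
E
python3 - <<'E'
from h import *
s=sensors.read_state(); print(s)
for n in ('top','side'):
    c=eyes.read_camera(n); save(c,n+'0'); print(n,c['eye'],c['orientation'],c['camera_matrix'],c['k1'])
    for t in ('case','door','door_handle','bus','bay','coach','lorry','car','carton'):
        for r in spotter.trace(n,t)[:2]:
            m=r['region'].astype(np.uint8); (cx,cy),(w,h),a=cv2.minAreaRect(cv2.findNonZero(m))
            print(t,round(r['score'],2),r['rect'],(round(cx),round(cy)),(round(w),round(h)),round(a,1))
E
```

```text
pics
{'time_s': 0.0, 'joints': array([ 9.19906088e-01,  1.59092074e-01,  1.59829131e+00,  7.21989235e-06,
        1.38622126e+00, -2.10105513e-01]), 'qvel': array([-0.00167002, -0.00227938,  0.00032133,  0.00020387, -0.00109684,
       -0.00083505]), 'tau': array([ 1.90719661e-04, -3.96006560e+01, -3.31423187e+01, -2.89262753e-04,
        8.40341585e-03, -1.16853641e-05]), 'position': array([244.92507567, 519.48148558, 209.36320873]), 'ee_rot': array([-4.23050130e-04,  2.18613052e-01,  9.75811110e-01, -9.12727050e-04]), 'contact_force': array([-0.06847086, -0.55549903,  0.62314498]), 'wrist_torque': array([ 0.00300287, -0.00649589, -0.00164931]), 'grasp_force': 0.0, 'gripper_width': 85.47638520280579}
top [312.73187728 -43.69867053 881.78637898] [ 0.07782771 -0.70267658  0.70508993 -0.05510594] [[394.79112194   0.         283.47069432]
 [  0.         394.79112194 209.23263222]
 [  0.           0.           1.        ]] -0.02722841413378676
case 0.74 [117.8, 125.7, 239.9, 237.7] (185, 182) (118, 106) 7.6
door 0.66 [213.6, 134.2, 241.2, 238.5] (227, 188) (29, 102) 3.9
door_handle 0.79 
[... 625 characters left out ...]
4 [212.9, 130.1, 302.7, 203.7] (259, 163) (64, 84) 71.2
door 0.97 [230.3, 164.5, 304.5, 201.8] (268, 182) (21, 76) 70.9
door_handle 0.55 [231.6, 162.3, 305.8, 203.5] (269, 182) (22, 76) 71.0
bus 0.9 [320.3, 242.4, 383.5, 299.6] (348, 272) (69, 27) 37.6
bay 0.52 [250.9, 173.8, 265.6, 175.4] (257, 173) (3, 12) 78.7
bay 0.27 [233.3, 161.3, 305.1, 204.7] (269, 182) (23, 77) 71.6
lorry 0.59 [318.5, 240.7, 380.9, 299.2] (348, 270) (68, 26) 40.8
lorry 0.57 [232.2, 176.0, 252.0, 181.0] (242, 177) (4, 18) 74.1
car 0.73 [400.0, 248.9, 432.5, 284.6] (417, 263) (40, 22) 58.6
carton 0.79 [236.0, 315.4, 323.6, 416.2] (279, 364) (52, 96) 43.0
carton 0.6 [317.6, 239.3, 380.4, 299.6] (348, 270) (71, 29) 38.5
```

```bash
python3 - <<'E'
import cv2
a=cv2.imread('pics/top0.png')[100:360,100:500]; cv2.imwrite('pics/t1.png',cv2.resize(a,None,fx=2,fy=2,interpolation=cv2.INTER_CUBIC))
a=cv2.imread('pics/side0.png')[110:230,180:340]; cv2.imwrite('pics/s1.png',cv2.resize(a,None,fx=5,fy=5,interpolation=cv2.INTER_CUBIC))
E
```

```text
(no output)
```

View pics/t1.png

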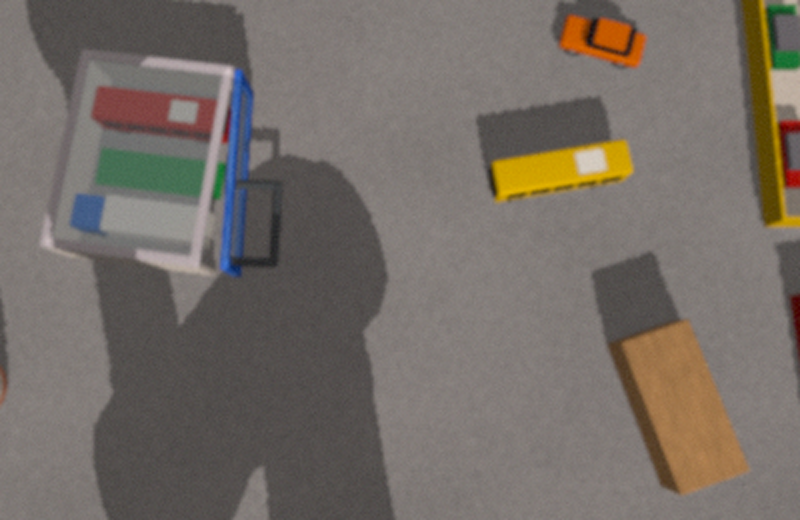

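View pics/s1.png

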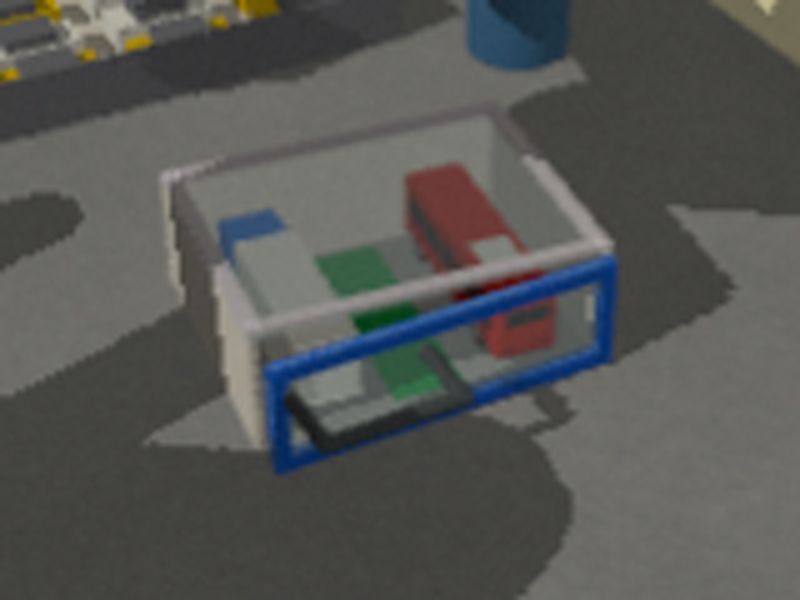

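The views show the green bay in the middle (top crop 160,172). The coach is on the hinge side and the lorry on the near side. The door is nearly shut, with its handle bar at about (275,223). The bus is at about (560,170), nose to the left. Next I fit the poses to these corner pixels.

```bash
cat > fit.py <<'E'
from h import *
from scipy.optimize import least_squares
cams={n:eyes.read_camera(n) for n in('top','side')}
T=lambda x,y:(x/2+100-.25,y/2+100-.25); S=lambda x,y:(x/5+180-.4,y/5+110-.4)
def pose(x,y,a,p):
    c,s=np.cos(a),np.sin(a); return np.array([x+c*p[0]-s*p[1],y+s*p[0]+c*p[1],p[2]])
B=[(85,110,83),(85,-110,83),(-85,-110,83),(-85,110,83)]
obs=[('top',T(83,50),B[1]),('top',T(45,247),B[0]),('side',S(163,175),B[0]),('side',S(490,105),B[1]),('side',S(612,243),B[2])]
bar=[('top',T(280,183),(-56,123,55)),('top',T(275,263),(-56,207,55)),('side',S(320,447),(-56,207,55)),('side',S(470,397),(-56,123,55)),
 ('top',T(230,273),(-6,218,76)),('side',S(270,370),(-7,218,76)),('side',S(616,260),(-7,0,76))]
def dpt(v,p):
    q=pose(-86,-109,-v[3],p) # opening sense checked below
    return pose(v[0],v[1],v[2],q)
def res(v):
    r=[proj(cams[c],pose(*v[:3],p))[0]-np.array(o) for c,o,p in obs]+[proj(cams[c],dpt(v,p))[0]-np.array(o) for c,o,p in bar]
    return np.concatenate(r)
w=world(cams['top'],[T(60,150),T(225,165)],83); print(w)
d=w[0]-w[1]; a=np.arctan2(d[1],d[0])
for sgn in (0,):
    f=least_squares(res,[*(w.mean(0)[:2]),a,0.]); v=f.x
    print('case',v.round(3),'cost',f.cost); print(f.fun.reshape(-1,2).round(1).tolist())
q=dpt(v,(-51,165,55));print('handle',q,'hinge',dpt(v,(0,0,41)))
for o in [(492,162),(497,198),(627,142),(632,177),(576,150),(606,174)]: print(world(cams['top'],[T(*o)],52)[0].round(1))
R_={}
for t,L,W,H in(('bus',150,40,52),('car',95,40,38),('carton',160,75,60)):
    ms={n:spotter.trace(n,t)[0]['region'].astype(np.uint8) for n in cams}
    box=np.array([(x,y,z) for x in(-L/2,L/2) for y in(-W/2,W/2) for z in((4,H) if t!='carton' else (0,H))])
    c0=world(cams['top'],[np.argwhere(ms['top'])[:,::-1].mean(0)],H/2)[0]
    def hull(c,v): return cv2.convexHull(proj(cams[c],np.array([pose(*v,p) for p in box])).astype(np.float32))
    def cost(v):
        s=0
        for n in cams:
            k=np.zeros((1680,2240),np.uint8); cv2.fillConvexPoly(k,(hull(n,v)*4+1.5).round().astype(int),1)
            m=cv2.resize(ms[n],(2240,1680),interpolation=0); s+=1-(k&m).sum()/(k|m).sum()
        return s
    from scipy.optimize import minimize
    best=min((minimize(cost,[c0[0],c0[1],a0],method='Nelder-Mead',options=dict(initial_simplex=[[c0[0]+i,c0[1]+j,a0+k] for i,j,k in((0,0,0),(10,0,0),(0,10,0),(0,0,.2))])) for a0 in np.arange(0,3.1,.4)),key=lambda r:r.fun)
    print(t,best.x.round(3),best.fun)
E
python3 fit.py
```

```text
[[542.0466326  310.08566304  83.        ]
 [523.76905104 131.88324354  83.        ]]
case [ 5.35685e+02  2.21947e+02  1.45000e+00 -6.90000e-02] cost 11.360947946986375
[[0.0, -0.0], [-0.7, 0.3], [-1.5, -0.0], [0.3, -1.1], [0.2, 0.0], [1.6, 1.2], [1.3, -0.2], [0.9, 0.2], [-0.7, 0.8], [-2.0, -2.4], [-0.8, 0.1], [0.3, 0.2]]
handle [466.063468    81.03573333  55.        ] hinge [633.48870385 123.40070001  41.        ]
[ 532.7 -151.6   52. ]
[ 492.9 -155.8   52. ]
[ 553.9 -298.    52. ]
[ 514.9 -300.9   52. ]
[ 545.4 -242.6   52. ]
[ 518.4 -273.3   52. ]
bus [ 527.316 -228.242    1.735] 0.16503725780538125
car [ 686.332 -287.39     1.252] 0.4340938083730571
carton [ 276.371 -337.319    3.464] 0.08365929154698659
```

```bash
cat > plan.py <<'E'
from h import *
import json
def Rt(yaw,tilt=0): # yaw: direction of tool y in deg; tool z down; tilt: about tool y, deg
    y=np.array([np.cos(np.radians(yaw)),np.sin(np.radians(yaw)),0]); z=np.array([0,0,-1.]); x=np.cross(y,z)
    return np.c_[x,y,z]@R.from_rotvec([0,np.radians(tilt),0]).as_matrix()
def plan(poses,claw,start=None):
    """poses: list of (pos,Rmat); rows from current measured pose"""
    if start is None:
        s=sensors.read_state(); start=(np.array(s['position']),rot(s['ee_rot']))
    p,M=start; rows=[]
    for i,(q,N) in enumerate(poses):
        d=(M.T@(np.array(q)-p)).round(1); w=np.degrees(R.from_matrix(M.T@N).as_rotvec()).round(1)
        p=p+M@d; M=M@R.from_rotvec(np.radians(w)).as_matrix()
        rows.append([d.tolist(),w.tolist(),claw])
        if np.linalg.norm(d)>62 or np.linalg.norm(w)>10.7: print('row',i,'too big',np.linalg.norm(d),np.linalg.norm(w))
    for k in range(0,len(rows),10): print(json.dumps(rows[k:k+10]))
    return p,M
def line(a,b,ya,yb,n,ta=0,tb=0):
    a,b=np.array(a,float),np.array(b,float)
    return [(a+(b-a)*t,Rt(ya+(yb-ya)*t,ta+(tb-ta)*t)) for t in np.arange(1,n+1)/n]
E
python3 - <<'E'
from plan import *
s=sensors.read_state()
plan(line(s['position'],(466,81,170),64.8,-93,16),0.4)
E
```

```text
[[[-24.2, -18.9, 2.5], [-0.0, 0.0, 9.8], 0.4], [[-27.0, -14.6, 2.6], [-0.0, 0.0, 9.9], 0.4], [[-29.2, -9.6, 2.5], [-0.0, 0.0, 9.8], 0.4], [[-30.4, -4.6, 2.5], [-0.0, 0.0, 9.9], 0.4], [[-30.7, 0.7, 2.5], [-0.0, 0.0, 9.9], 0.4], [[-30.1, 6.0, 2.6], [0.0, 0.0, 9.8], 0.4], [[-28.6, 11.0, 2.5], [0.0, 0.0, 9.9], 0.4], [[-26.4, 15.8, 2.5], [0.0, 0.0, 9.8], 0.4], [[-23.3, 20.0, 2.5], [0.0, 0.0, 9.9], 0.4], [[-19.4, 23.8, 2.6], [0.0, 0.0, 9.9], 0.4]]
[[[-15.1, 26.7, 2.5], [0.0, 0.0, 9.8], 0.4], [[-10.4, 28.9, 2.5], [0.0, 0.0, 9.9], 0.4], [[-5.2, 30.3, 2.5], [0.0, 0.0, 9.9], 0.4], [[0.1, 30.7, 2.6], [0.0, 0.0, 9.8], 0.4], [[5.3, 30.2, 2.5], [0.0, -0.0, 9.9], 0.4], [[10.4, 28.9, 2.5], [0.0, -0.0, 9.8], 0.4]]
```

Emit:
arm_command([
  [[-24,-19,2.5],[0,0,9.9],0.4],
  [[-27,-14.5,2.5],[0,0,9.9],0.4],
  [[-29,-9.5,2.5],[0,0,9.9],0.4],
  [[-30.5,-4.5,2.5],[0,0,9.9],0.4],
  [[-30.5,0.5,2.5],[0,0,9.9],0.4],
  [[-30,6,2.5],[0,0,9.9],0.4],
  [[-28.5,11,2.5],[0,0,9.9],0.4],
  [[-26.5,16,2.5],[0,0,9.9],0.4],
  [[-23.5,20,2.5],[0,0,9.9],0.4],
  [[-19.5,24,2.5],[0,0,9.9],0.4],
])

```text
time_s: 2.65
position: [382.5, 244.3, 185.5]
ee_rot: [0.0, 0.885, 0.465, 0.0]
contact_force: [-0.3, -0.4, 0.4]
gripper_width: 34.1
grasp_force: 0.0
```

Emit:
arm_command([
  [[-15,26.5,2.5],[0,0,9.9],0.4],
  [[-10.5,29,2.5],[0,0,9.9],0.4],
  [[-5,30.5,2.5],[0,0,9.9],0.4],
  [[0,30.5,2.5],[0,0,9.9],0.4],
  [[5.5,30,2.5],[0,0,9.9],0.4],
  [[10.5,29,2.5],[0,0,9.8],0.4],
  [[0,0,0],[0,0,0],0.4],
])

```text
time_s: 3.52
position: [464.1, 78.7, 170.4]
ee_rot: [0.0, 0.999, -0.032, 0.0]
contact_force: [0.2, -0.6, 0.2]
gripper_width: 33.9
grasp_force: 0.0
```

```bash
python3 - <<'E'
from plan import *
s=sensors.read_state(); print(s['position'],s['time_s'],s['joints'],s['gripper_width'])
M=rot(s['ee_rot']); print('yaw y',np.degrees(np.arctan2(M[1,1],M[0,1])))
c=eyes.read_camera('wrist'); print(c['eye'],c['orientation'])
a=c['pixels'].copy()
v=[535.685,221.947,1.45]
def pose(x,y,an,p):
    co,si=np.cos(an),np.sin(an); return np.array([x+co*p[0]-si*p[1],y+si*p[0]+co*p[1],p[2]])
for p in [(-56,123,55),(-56,207,55),(-46,133,55),(-46,197,55)]:
    q=pose(*v,pose(-86,-109,.069,p)); u=proj(c,q)[0]; print(u); cv2.circle(a,tuple(int(t) for t in u),3,(255,0,255),-1)
c['pixels']=a; save(c,'w1')
E
```

```text
[464.09318056  78.72444167 170.37779516] 3.525 [-8.93913789e-02 -8.26939473e-02  1.92610808e+00 -1.88339482e-04
  1.29814178e+00  1.54621620e+00] 33.87837032323655
yaw y -93.71050542867289
[538.58490311  72.82979434 334.60260415] [-0.10304049 -0.67658857  0.72081697  0.10969715]
[279.31208199 152.15933193]
[280.18020432 235.53103963]
[268.85010456 162.97606263]
[270.18199079 226.44318068]
```

View pics/w1.png

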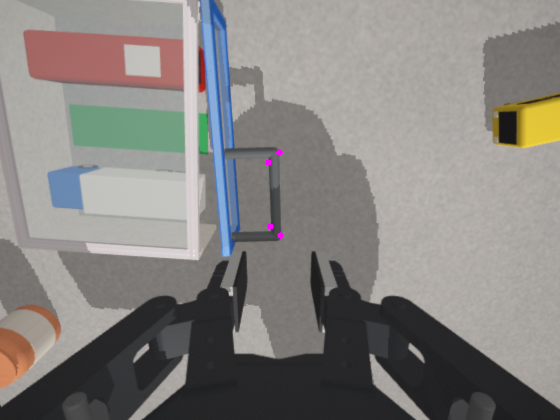

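The wrist view confirms the fit: the projected bar corners (279,152) and (280,235) lie on the bar. I descend around it.

Emit:
arm_command([
  [[2,-2,30],[0,0,0.7],0.4],
  [[0,0,40],[0,0,0],0.4],
  [[0,0,30],[0,0,0],0.4],
  [[0,0,18],[0,0,0],0.4],
  [[0,0,0],[0,0,0],0.25],
  [[0,0,0],[0,0,0],0.25],
])

```text
time_s: 4.32
position: [466.3, 82.5, 53.4]
ee_rot: [-0.0, 0.999, -0.036, 0.001]
contact_force: [-0.1, -0.8, -0.1]
gripper_width: 21.4
grasp_force: 0.0
```

```bash
python3 - <<'E'
from plan import *
s=sensors.read_state(); h=np.array([633.5,123.4]); p=np.array(s['position']); M=rot(s['ee_rot'])
y0=np.degrees(np.arctan2(M[1,1],M[0,1])); print(p,y0,s['contact_force'],s['gripper_width'])
P=[]; n=11
for i in range(1,n+1):
    a=np.radians(97*i/n); c,S=np.cos(a),np.sin(a); d=p[:2]-h
    P.append((np.r_[h+[c*d[0]-S*d[1],S*d[0]+c*d[1]],p[2]],Rt(y0+97*i/n)))
print(plan(P,0.25)[0])
E
```

```text
[466.2649689   82.47671872  53.41861195] -94.17452426991372 [-0.08328579 -0.84537576 -0.09681528] 21.378758163594973
[[[10.1, 24.5, 0.0], [0.0, -0.1, -8.8], 0.25], [[10.0, 24.5, 0.0], [-0.0, 0.0, -8.8], 0.25], [[10.1, 24.4, 0.0], [-0.0, 0.0, -8.9], 0.25], [[10.0, 24.5, 0.0], [-0.0, 0.0, -8.8], 0.25], [[10.1, 24.5, 0.0], [-0.0, 0.0, -8.8], 0.25], [[10.0, 24.5, -0.0], [-0.0, 0.0, -8.8], 0.25], [[10.1, 24.5, -0.0], [-0.0, 0.0, -8.8], 0.25], [[10.1, 24.5, -0.0], [-0.0, 0.0, -8.8], 0.25], [[10.0, 24.5, -0.0], [-0.0, 0.0, -8.9], 0.25], [[10.1, 24.5, -0.0], [-0.0, 0.0, -8.8], 0.25]]
[[[10.0, 24.5, -0.0], [-0.0, 0.0, -8.8], 0.25]]
[694.54183952 -37.65375904  53.39493984]
```

Emit:
arm_command([
  [[10,24.5,0],[0,0,-8.8],0.25],
  [[10,24.5,0],[0,0,-8.8],0.25],
  [[10,24.5,0],[0,0,-8.8],0.25],
  [[10,24.5,0],[0,0,-8.8],0.25],
  [[10,24.5,0],[0,0,-8.8],0.25],
])

```text
time_s: 4.95
position: [542.4, -23.9, 54.0]
ee_rot: [0.001, 0.94, 0.342, 0.001]
contact_force: [0.0, 0.8, 1.2]
gripper_width: 21.3
grasp_force: 0.0
```

Emit:
arm_command([
  [[10,24.5,0],[0,0,-8.8],0.25],
  [[10,24.5,0],[0,0,-8.8],0.25],
  [[10,24.5,0],[0,0,-8.8],0.25],
  [[10,24.5,0],[0,0,-8.8],0.25],
  [[10,24.5,0],[0,0,-8.8],0.25],
  [[10,24.5,0],[0,0,-8.8],0.25],
  [[0,0,0],[0,0,0],0.25],
])

```text
time_s: 5.82
position: [695.3, -38.8, 54.0]
ee_rot: [0.001, 0.691, 0.723, 0.001]
contact_force: [-0.3, 0.2, 0.8]
gripper_width: 20.9
grasp_force: 0.0
```

```bash
python3 - <<'E'
from plan import *
s=sensors.read_state(); print(s['position'],s['joints'],s['contact_force'])
c=eyes.read_camera('top'); c['pixels']=cv2.resize(c['pixels'][80:320,100:440],None,fx=2,fy=2); save(c,'t2')
E
```

```text
[695.2519919  -38.84632442  53.97912853] [-2.28948026e-01  6.05530217e-01  1.34098563e+00  1.87879222e-04
  1.19189967e+00 -2.74031141e-01] [-0.32253326  0.24198543  0.76164794]
```

View pics/t2.png

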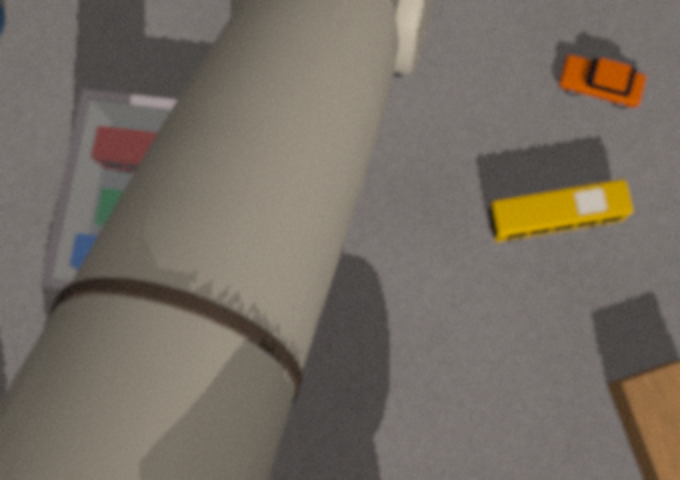

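The arm hides the door in this view; the bus is untouched at crop (562,208). I let go of the handle, lift, and hover over the bus tail.

```bash
python3 - <<'E'
from plan import *
s=sensors.read_state(); p=np.array(s['position']); u=p+[0,0,130]
e=plan(line(p,u,2.6,2.6,3)+line(u,(537,-287,175),2.6,9.4,6),1)
E
```

```text
[[[-0.0, 0.1, -43.3], [0.1, 0.0, -0.1], 1], [[-0.0, -0.0, -43.4], [-0.0, 0.0, -0.0], 1], [[-0.1, -0.1, -43.3], [-0.0, 0.0, -0.0], 1], [[-40.1, -28.0, 1.4], [-0.0, 0.0, -1.1], 1], [[-39.5, -28.7, 1.5], [-0.0, 0.0, -1.2], 1], [[-39.0, -29.6, 1.4], [-0.0, 0.0, -1.1], 1], [[-38.3, -30.4, 1.5], [-0.0, 0.0, -1.1], 1], [[-37.8, -31.0, 1.4], [-0.0, 0.0, -1.2], 1], [[-37.1, -31.9, 1.5], [-0.0, 0.0, -1.1], 1]]
```

Emit:
arm_command([
  [[0,0,0],[0,0,0],0.35],
  [[0,0,-43],[0,0,0],0.35],
  [[0,0,-43],[0,0,0],0.35],
  [[0,0,-43],[0,0,0],0.6],
  [[-40,-28,1.5],[0,0,-1.1],1],
  [[-39.5,-28.5,1.5],[0,0,-1.1],1],
  [[-39,-29.5,1.5],[0,0,-1.1],1],
  [[-38.5,-30.5,1.5],[0,0,-1.2],1],
  [[-38,-31,1.5],[0,0,-1.1],1],
  [[-37,-32,1.5],[0,0,-1.1],1],
])

```text
time_s: 7.12
position: [534.2, -288.2, 172.6]
ee_rot: [-0.0, 0.648, 0.761, -0.0]
contact_force: [0.7, -0.7, 0.1]
gripper_width: 85.0
grasp_force: 0.0
```

Emit:
arm_command([
  [[0,0,0],[0,0,0],1],
])

```text
time_s: 7.25
position: [533.5, -289.6, 172.5]
ee_rot: [-0.0, 0.65, 0.76, -0.0]
contact_force: [0.2, -0.3, 0.2]
gripper_width: 85.4
grasp_force: 0.0
```

```bash
cat > bus.py <<'E'
from plan import *
from scipy.optimize import minimize
def pose(x,y,an,p):
    co,si=np.cos(an),np.sin(an); return np.array([x+co*p[0]-si*p[1],y+si*p[0]+co*p[1],p[2]])
box=np.array([(x,y,z) for x in(-75,75) for y in(-20,20) for z in(3,52)])
def fitbus(cs,x0):
    ms={n:spotter.trace(n,'bus') for n in cs}
    print({n:[(round(r['score'],2),r['rect']) for r in ms[n][:2]] for n in cs})
    ms={n:cv2.resize(ms[n][0]['region'].astype(np.uint8),(2240,1680),interpolation=0) for n in cs}
    def cost(v):
        s=0
        for n in cs:
            k=np.zeros((1680,2240),np.uint8); hl=cv2.convexHull(proj(cs[n],np.array([pose(*v,p) for p in box])).astype(np.float32))
            cv2.fillConvexPoly(k,(hl*4+1.5).round().astype(int),1); s+=1-(k&ms[n]).sum()/(k|ms[n]).sum()
        return s
    r=minimize(cost,x0,method='Nelder-Mead',options=dict(initial_simplex=[np.add(x0,d) for d in((0,0,0),(10,0,0),(0,10,0),(0,0,.1))]))
    return r.x,r.fun
E
python3 - <<'E'
from bus import *
s=sensors.read_state(); print(s['position'],s['joints'])
cs={n:eyes.read_camera(n) for n in('top','side','wrist')}; save(cs['wrist'],'w2')
for k in (('top',),('side',),('wrist',),('top','side')):
    try: print(k,fitbus({n:cs[n] for n in k},[527,-228,1.73]))
    except Exception as e: print(k,e)
t=cs['top']['pixels'][90:330,100:440]; w=cs['wrist']['pixels']
im=np.vstack([np.hstack([cv2.resize(t,(425,300)),np.zeros((300,375,3),np.uint8)]),np.hstack([cv2.resize(w,(400,300)),cv2.resize(cs['side']['pixels'],(400,300))])])
cv2.imwrite('pics/m3.png',im[:,:,::-1])
E
```

```text
[ 533.51872471 -289.64860617  172.46536774] [-6.95760200e-01  2.69894071e-01  1.54344099e+00 -8.06825645e-04
  1.32855977e+00 -8.50979673e-01]
{'top': [(0.63, [345.6, 175.0, 383.5, 200.8]), (0.46, [209.5, 157.7, 213.4, 169.2])]}
('top',) (array([ 526.75074625, -214.5028668 ,    1.74717898]), np.float64(0.6233281493001555))
{'side': [(0.8, [318.9, 242.6, 380.1, 302.3])]}
('side',) (array([ 526.89443179, -227.79168174,    1.68965335]), np.float64(0.13507330768430903))
{'wrist': [(0.82, [257.4, 47.6, 306.9, 212.5])]}
('wrist',) (array([ 527.91867407, -227.85363402,    1.73259215]), np.float64(0.031488978857399874))
{'top': [(0.63, [345.6, 175.0, 383.5, 200.8]), (0.46, [209.5, 157.7, 213.4, 169.2])], 'side': [(0.8, [318.9, 242.6, 380.1, 302.3])]}
('top', 'side') (array([ 527.42179879, -227.37538626,    1.72320564]), np.float64(0.765758492166712))
```

View pics/m3.png

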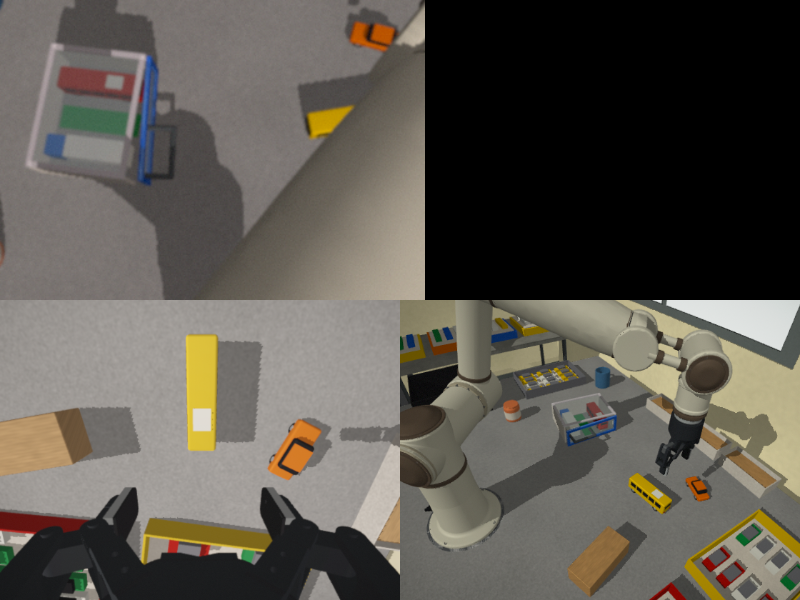

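The door is still shut (mosaic: blue frame at 150,120), so the fingers missed the bar. I check where the fingertips really are against the wrist image before trying again.

```bash
python3 - <<'E'
from bus import *
s=sensors.read_state(); c=eyes.read_camera('wrist'); print(s['position'],s['time_s'],c['eye'])
M=rot(s['ee_rot']); p=np.array(s['position'])
a=c['pixels'].copy()
for off,col in (((0,0,0),(255,0,0)),((0,43,17),(0,255,0)),((0,-43,17),(0,255,0)),((0,43,4),(255,255,0)),((0,-43,4),(255,255,0)),((0,43,-15),(0,255,255)),((0,-43,-15),(0,255,255))):
    u=proj(c,p+M@np.array(off,float))[0]; print(off,u.round()); cv2.circle(a,tuple(int(t) for t in u),3,col,-1)
c['pixels']=a[200:420]; c['pixels']=cv2.resize(c['pixels'],None,fx=1.4,fy=1.4); save(c,'w4')
w1=cv2.imread('pics/w1.png')
t=eyes.read_camera('top')
E
```

```text
[ 536.46021407 -286.25468117  172.42618233] 7.65 [ 522.87149247 -212.32050247  336.64118478]
(0, 0, 0) [281. 248.]
(0, 43, 17) [345. 237.]
(0, -43, 17) [216. 237.]
(0, 43, 4) [350. 245.]
(0, -43, 4) [211. 245.]
(0, 43, -15) [358. 259.]
(0, -43, -15) [204. 259.]
```

View pics/w4.png

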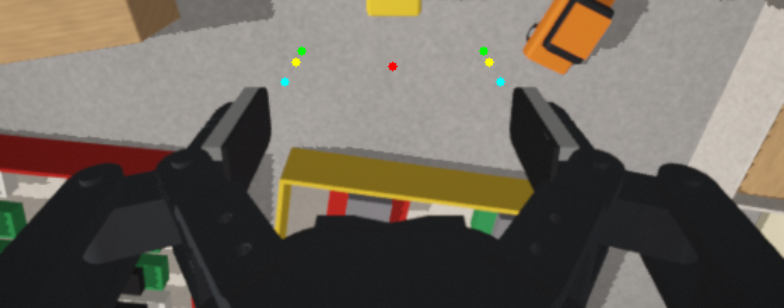

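The drawn pads appear about 35 mm nearer the wrist camera than the stated tips, which fits passing above the bar. I go back and cage the bar lower, at a reported z of about 20. That is safe under either reading.

```bash
python3 - <<'E'
from plan import *
s=sensors.read_state(); M=rot(s['ee_rot']);y0=np.degrees(np.arctan2(M[1,1],M[0,1]));print(y0)
e=plan(line(s['position'],(466.5,81.5,150),y0,-93,12),0.4)
E
```

```text
9.298573134668388
[[[31.2, -0.8, 1.9], [-0.0, -0.0, 8.5], 0.4], [[30.8, -5.4, 1.8], [-0.0, -0.0, 8.5], 0.4], [[29.6, -9.9, 1.9], [-0.0, -0.0, 8.6], 0.4], [[27.8, -14.1, 1.9], [-0.0, -0.0, 8.5], 0.4], [[25.4, -18.2, 1.8], [-0.0, -0.0, 8.5], 0.4], [[22.4, -21.7, 1.9], [-0.0, -0.0, 8.5], 0.4], [[19.0, -24.8, 1.9], [-0.0, 0.0, 8.6], 0.4], [[15.1, -27.3, 1.8], [-0.0, 0.0, 8.5], 0.4], [[10.8, -29.3, 1.9], [-0.0, 0.0, 8.5], 0.4], [[6.4, -30.5, 1.9], [-0.0, 0.0, 8.5], 0.4]]
[[[1.9, -31.2, 1.8], [-0.0, 0.0, 8.6], 0.4], [[-2.9, -31.1, 1.9], [-0.0, 0.0, 8.5], 0.4]]
```

Emit:
arm_command([
  [[31,-1,2],[0,0,8.5],0.4],
  [[31,-5.5,2],[0,0,8.5],0.4],
  [[29.5,-10,2],[0,0,8.5],0.4],
  [[28,-14,2],[0,0,8.5],0.4],
  [[25.5,-18,2],[0,0,8.6],0.4],
  [[22.5,-21.5,2],[0,0,8.5],0.4],
  [[19,-25,2],[0,0,8.6],0.4],
  [[15,-27.5,2],[0,0,8.5],0.4],
  [[11,-29.5,2],[0,0,8.5],0.4],
  [[6.5,-30.5,2],[0,0,8.5],0.4],
])

```text
time_s: 9.0
position: [477.8, 21.3, 152.5]
ee_rot: [0.0, 0.993, 0.12, 0.0]
contact_force: [1.0, -0.7, 0.6]
gripper_width: 34.3
grasp_force: 0.0
```

Emit:
arm_command([
  [[2,-31,2],[0,0,8.6],0.4],
  [[-3,-31,2],[0,0,8.5],0.4],
  [[0,0,0],[0,0,0],0.4],
  [[0,0,0],[0,0,0],0.4],
])

```text
time_s: 9.5
position: [466.7, 81.0, 148.6]
ee_rot: [0.0, 1.0, -0.026, 0.0]
contact_force: [0.1, 0.0, -0.4]
gripper_width: 34.2
grasp_force: 0.0
```

```bash
python3 - <<'E'
from bus import *
s=sensors.read_state(); M=rot(s['ee_rot']);y0=np.degrees(np.arctan2(M[1,1],M[0,1]));print(s['position'],y0)
c=eyes.read_camera('side'); p=np.array(s['position'])
for z in (60,17,4,-20,-35): print(z,proj(c,p+M@np.array([0,0,z if z<60 else -100.]))[0].round(1))
u=proj(c,p)[0].astype(int); g=c['pixels'].astype(int).max(2)
for r in range(u[1]-40,u[1]+20): print(r,''.join('#' if g[r,k]<70 else '.' for k in range(u[0]-35,u[0]+35)))
E
```

```text
[466.74763568  80.97408974 148.56648715] -92.94955103860742
60 [256.8 130.4]
17 [257.8 170.3]
4 [257.7 166.2]
-20 [257.5 158.3]
-35 [257.3 153.3]
124 ###########..........##########################.......................
125 #######..............##########################.......................
126 ##....................#########################.......................
127 ......................#########################.......................
128 ......................#########################.......................
129 ......................#########################.......................
130 ......................########################.....................###
131 .......................#####################.....................#####
132 .......................######################..................#######
133 .......................########################..............#######.#
134 .......................######################.....##..........###.####
135 ........................########################.####..........#.#####
136 ........................########################.#
[... 2845 characters left out ...]
...............###.......
175 ..............................####....................................
176 ......................................................................
177 .....................................................#................
178 .....................................................##...............
179 ...........................................##.........#...............
180 ...........................................###........................
181 ..........#...............................#####.......................
182 ..........#................................####.......................
183 .............................................###......................
```

The side view agrees: the tips sit about 27 mm higher than reported. I descend to a reported z of about 15.

Emit:
arm_command([
  [[0,0,45],[0,0,0],0.4],
  [[0,0,45],[0,0,0],0.4],
  [[0,0,25],[0,0,0],0.4],
  [[0,0,12],[0,0,0],0.4],
  [[0,0,6],[0,0,0],0.4],
  [[0,0,0],[0,0,0],0.25],
  [[0,0,0],[0,0,0],0.25],
])

```text
time_s: 10.42
position: [467.5, 81.2, 16.4]
ee_rot: [0.0, 1.0, -0.027, 0.001]
contact_force: [-0.9, -0.3, 0.0]
gripper_width: 21.6
grasp_force: 0.0
```

Emit:
arm_command([
  [[10,24.5,0],[0,0,-8.8],0.25],
  [[10,24.5,0],[0,0,-8.8],0.25],
  [[0,0,0],[0,0,0],0.25],
])

```text
time_s: 10.8
position: [489.2, 31.7, 16.5]
ee_rot: [0.0, 0.992, 0.125, 0.001]
contact_force: [1.0, 0.4, 0.5]
gripper_width: 21.3
grasp_force: 0.0
```

```bash
python3 - <<'E'
from bus import *
s=sensors.read_state(); M=rot(s['ee_rot']);y0=np.degrees(np.arctan2(M[1,1],M[0,1]));p=np.array(s['position']);print(p,y0,s['contact_force'])
c=eyes.read_camera('side'); save(c,'s5'); r=spotter.trace('side','door')[0]; print(r['score'],r['rect'])
a=cv2.imread('pics/s5.png')[100:240,180:360]; cv2.imwrite('pics/s5.png',cv2.resize(a,None,fx=4,fy=4,interpolation=cv2.INTER_CUBIC))
E
```

```text
[489.19694117  31.69348457  16.52617106] -75.61405888661871 [1.03119363 0.43686421 0.49645983]Traceback (most recent call last):
  File "<stdin>", line 3, in <module>
IndexError: list index out of range
```

View pics/s5.png

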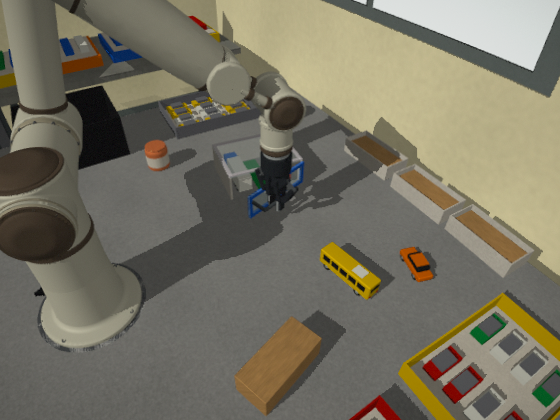

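The door now follows: its free end is at about (250,210), clear of the case. I continue the arc.

Emit:
arm_command([
  [[10,24.5,0],[0,0,-8.8],0.25],
  [[10,24.5,0],[0,0,-8.8],0.25],
  [[10,24.5,0],[0,0,-8.8],0.25],
  [[10,24.5,0],[0,0,-8.8],0.25],
  [[10,24.5,0],[0,0,-8.8],0.25],
  [[10,24.5,0],[0,0,-8.8],0.25],
  [[10,24.5,0],[0,0,-8.8],0.25],
  [[10,24.5,0],[0,0,-8.8],0.25],
  [[10,24.5,0],[0,0,-8.8],0.25],
  [[0,0,0],[0,0,0],0.25],
])

```text
time_s: 12.15
position: [697.3, -33.7, 15.4]
ee_rot: [0.0, 0.684, 0.73, 0.0]
contact_force: [-0.2, -0.0, -0.6]
gripper_width: 21.3
grasp_force: 0.0
```

Emit:
arm_command([
  [[0,0,0],[0,0,0],0.36],
  [[0,0,0],[0,0,0],0.36],
])

```text
time_s: 12.4
position: [695.6, -35.1, 15.3]
ee_rot: [-0.0, 0.684, 0.729, -0.0]
contact_force: [-0.2, 0.2, -0.4]
gripper_width: 30.7
grasp_force: 0.0
```

Emit:
arm_command([
  [[0,0,-20],[0,0,0],0.36],
  [[0,0,-50],[0,0,0],0.36],
  [[0,0,-60],[0,0,0],0.36],
  [[0,0,-40],[0,0,0],0.7],
  [[-40,-28,1],[0,0,-1],1],
  [[-39.5,-28.5,1],[0,0,-1],1],
  [[-39,-29.5,1],[0,0,-1],1],
  [[-38.5,-30.5,1],[0,0,-1],1],
  [[-38,-31,1],[0,0,-1],1],
  [[-37,-32,1],[0,0,-1],1],
])

```text
time_s: 13.65
position: [542.4, -287.1, 181.3]
ee_rot: [0.001, 0.645, 0.764, 0.0]
contact_force: [-0.1, 0.0, 0.3]
gripper_width: 84.9
grasp_force: 0.0
```

Emit:
arm_command([
  [[0,0,0],[0,0,0],1],
  [[0,0,0],[0,0,0],1],
])

```text
time_s: 13.9
position: [543.6, -285.5, 180.6]
ee_rot: [0.001, 0.645, 0.764, 0.0]
contact_force: [0.3, 0.5, 0.7]
gripper_width: 85.7
grasp_force: 0.0
```

```bash
python3 - <<'E'
from bus import *
s=sensors.read_state(); M=rot(s['ee_rot']);y0=np.degrees(np.arctan2(M[1,1],M[0,1]));p=np.array(s['position']);print(p,y0,s['time_s'])
cs={n:eyes.read_camera(n) for n in('side','wrist','top')}
print(fitbus({'wrist':cs['wrist']},[527,-228,1.73]))
for n in('side','top'):
  for t in('door','door_handle'): print(n,t,[(round(r['score'],2),r['rect']) for r in spotter.trace(n,t)[:1]])
# predicted door top corners
v=[535.7,221.9,1.45]
for a in (1.5,1.6,1.7,1.8):
  print(a,[proj(cs['side'],pose(*v,pose(-86,-109,a,q)))[0].round(0).tolist() for q in((0,218,76),(-51,165,55),(0,218,3))])
a=cs['side']['pixels'][100:300,190:450]; b=cs['top']['pixels'][60:330,100:440]
im=np.vstack([cv2.resize(a,(390,300)),cv2.resize(b,(390,300))]); cv2.imwrite('pics/m6.png',im[:,:,::-1])
E
```

```text
[ 543.56219045 -285.47166548  180.63995368] 9.69128486537458 13.9
{'wrist': []}Traceback (most recent call last):
  File "<stdin>", line 4, in <module>
  File "bus.py", line 9, in fitbus
    ms={n:cv2.resize(ms[n][0]['region'].astype(np.uint8),(2240,1680),interpolation=0) for n in cs}
                     ~~~~~^^^
IndexError: list index out of range
```

```bash
python3 - <<'E'
from bus import *
cs={n:eyes.read_camera(n) for n in('side','wrist','top')}
for i in range(4):
  try: print(fitbus({'wrist':cs['wrist']},[527,-228,1.73])); break
  except IndexError: cs['wrist']=eyes.read_camera('wrist')
v=[535.7,221.9,1.45]
for a in (1.5,1.6,1.7,1.8):
  print(a,[proj(cs['side'],pose(*v,pose(-86,-109,a,q)))[0].round(0).tolist() for q in((0,218,76),(-51,165,55),(0,218,3))])
a=cs['side']['pixels'][100:300,190:450]; b=cs['top']['pixels'][60:330,100:440]
im=np.hstack([cv2.resize(a,(390,300)),cv2.resize(b,(390,300))]); cv2.imwrite('pics/m6.png',im[:,:,::-1])
E
```

```text
{'wrist': [(0.96, [252.1, 53.2, 297.0, 210.8])]}
(array([ 528.19381721, -228.55301725,    1.72880359]), np.float64(0.02268802807147141))
1.5 [[336.0, 209.0], [343.0, 198.0], [333.0, 230.0]]
1.6 [[343.0, 207.0], [348.0, 195.0], [340.0, 227.0]]
1.7 [[350.0, 204.0], [351.0, 192.0], [347.0, 225.0]]
1.8 [[357.0, 201.0], [355.0, 189.0], [353.0, 221.0]]
```

View pics/m6.png

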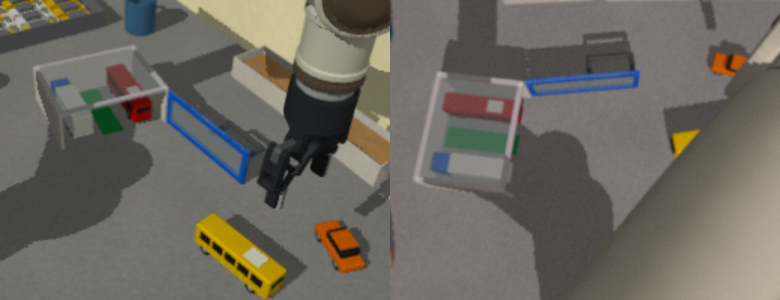

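The door stands wide open: its free end is near side pixel (357,200), so about 1.78 rad. The bus is at (528,-228.5), heading 1.729 rad. I grasp its tail.

Emit:
arm_command([
  [[-1.5,-6.5,30],[0,0,0.6],1],
  [[0,0,45],[0,0,0],1],
  [[0,0,45],[0,0,0],1],
  [[0,0,30],[0,0,0],1],
  [[0,0,12],[0,0,0],1],
  [[0,0,0],[0,0,0],1],
])

```text
time_s: 15.05
position: [537.1, -287.9, 17.2]
ee_rot: [-0.0, 0.648, 0.761, -0.0]
contact_force: [0.3, -0.4, -0.7]
gripper_width: 85.7
grasp_force: 0.0
```

```bash
python3 - <<'E'
from bus import *
s=sensors.read_state(); M=rot(s['ee_rot']);y0=np.degrees(np.arctan2(M[1,1],M[0,1]));p=np.array(s['position']);print(p,y0,s['time_s'],s['contact_force'])
print(M.T@(np.array([537.7,-287.8,5])-p))
c=eyes.read_camera('wrist'); save(c,'w7')
E
```

```text
[ 537.11315859 -287.90633891   17.20562233] 9.153065708358092 15.05 [ 0.29619309 -0.35367695 -0.70602305]
[4.23481548e-03 6.02786514e-01 1.22053078e+01]
```

View pics/w7.png

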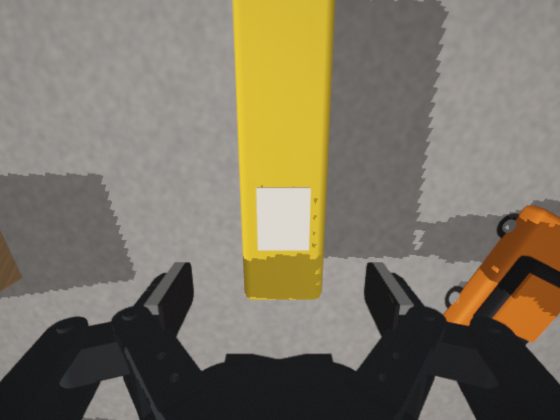

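The bus lies between the pads, with its tail edge at row 298 and the pad tips at row 264. The tips are at about roof height, so the true tips are some 40 mm above reported. I go lower and 8 mm further forward in small steps.

Emit:
arm_command([
  [[8,2,8],[0,0,0],1],
  [[0,0,8],[0,0,0],1],
  [[0,0,6],[0,0,0],1],
  [[0,0,0],[0,0,0],1],
])

```text
time_s: 15.6
position: [537.4, -279.6, -5.3]
ee_rot: [-0.001, 0.649, 0.761, -0.0]
contact_force: [0.5, 0.2, -0.5]
gripper_width: 85.2
grasp_force: 0.0
```

Emit:
arm_command([
  [[0,0,3],[0,0,0],1],
  [[0,0,0],[0,0,0],1],
])

```text
time_s: 15.85
position: [537.8, -280.0, -7.7]
ee_rot: [-0.0, 0.649, 0.761, 0.0]
contact_force: [-1.8, -0.9, -0.1]
gripper_width: 85.4
grasp_force: 0.0
```

Emit:
arm_command([
  [[0,0,0],[0,0,0],0.3],
  [[0,0,0],[0,0,0],0.3],
  [[0,0,0],[0,0,0],0.3],
  [[0,0,0],[0,0,0],0.3],
  [[0,0,0],[0,0,0],0.3],
])

```text
time_s: 16.48
position: [538.1, -280.2, -7.3]
ee_rot: [0.0, 0.649, 0.761, -0.0]
contact_force: [-0.0, -0.2, 1.2]
gripper_width: 39.2
grasp_force: 60.6
```

```bash
python3 - <<'E'
from plan import *
s=sensors.read_state(); p=np.array(s['position']); M=rot(s['ee_rot']);y0=np.degrees(np.arctan2(M[1,1],M[0,1]))
e=plan(line(p,(507.7,-9,p[2]+.5),y0,-6.92,9),0.3)
E
```

```text
[[[30.3, 1.4, -0.1], [0.0, 0.0, 1.8], 0.3], [[30.3, 0.5, -0.0], [0.0, 0.0, 1.8], 0.3], [[30.3, -0.4, -0.1], [0.0, 0.0, 1.8], 0.3], [[30.3, -1.4, -0.1], [0.0, 0.0, 1.7], 0.3], [[30.2, -2.3, -0.1], [0.0, 0.0, 1.8], 0.3], [[30.2, -3.3, -0.0], [0.0, 0.0, 1.8], 0.3], [[30.0, -4.2, -0.1], [0.0, 0.0, 1.8], 0.3], [[29.9, -5.1, -0.1], [0.0, 0.0, 1.8], 0.3], [[29.7, -6.1, -0.1], [0.0, 0.0, 1.8], 0.3]]
```

Emit:
arm_command([
  [[30,1.5,0],[0,0,1.8],0.3],
  [[30.5,0.5,0],[0,0,1.8],0.3],
  [[30.5,-0.5,-0.5],[0,0,1.8],0.3],
  [[30,-1.5,0],[0,0,1.8],0.3],
  [[30,-2.5,0],[0,0,1.8],0.3],
  [[30,-3,0],[0,0,1.8],0.3],
  [[30,-4,0],[0,0,1.8],0.3],
  [[30,-5,0],[0,0,1.8],0.3],
  [[30,-6,0],[0,0,1.7],0.3],
  [[0,0,0],[0,0,0],0.3],
])

```text
time_s: 17.73
position: [507.6, -7.5, -7.3]
ee_rot: [-0.0, 0.748, 0.664, -0.0]
contact_force: [0.3, 0.4, -1.9]
gripper_width: 39.5
grasp_force: 60.4
```

```bash
python3 - <<'E'
from bus import *
s=sensors.read_state(); M=rot(s['ee_rot']);y0=np.degrees(np.arctan2(M[1,1],M[0,1]));p=np.array(s['position']);print(p,y0,s['time_s'],s['contact_force'],s['gripper_width'])
b0=p+52.6*M[:,0]; print('expected bus',b0)
cs={n:eyes.read_camera(n) for n in('wrist','side')}
for n in cs:
  try: print(n,fitbus({n:cs[n]},[b0[0],b0[1],np.radians(y0+90)]))
  except IndexError: print('none')
c=cs['wrist']
# green card corners predicted
v=[535.7,221.9,1.45]; print([proj(c,pose(*v,(x,y,0)))[0].round().tolist() for x in(-75,75) for y in(-22,22)])
for r in spotter.trace('wrist','bay')[:2]: print(r['score'],r['rect'])
save(c,'w8')
E
```

```text
[507.56504493  -7.45296127  -7.30535265] -6.780326632720404 17.725 [ 0.28713869  0.42310677 -1.9340327 ] 39.53578616682386
expected bus [513.77517053  44.77915676  -7.29172539]
{'wrist': []}
none
{'side': [(0.68, [264.6, 182.1, 303.3, 230.8])]}
side (array([517.65508107,  45.82664517,   1.41639554]), np.float64(0.5591294414717729))
[[334.0, -76.0], [232.0, -77.0], [348.0, -550.0], [223.0, -551.0]]
0.59 [512.0, 0.0, 560.0, 396.0]
```

View pics/w8.png

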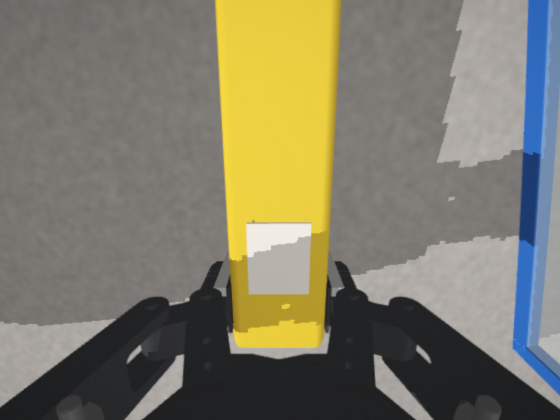

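The bus is held straight: roof edges at columns 217–340 at the top, tail at row 346. No more pictures are allowed, so I measure numerically from here.

```bash
python3 - <<'E'
from bus import *
c=eyes.read_camera('wrist'); s=sensors.read_state()
P=world(c,[(235,344),(323,344),(226.5,150),(332.5,150),(217.5,5),(340,5)],51); print(P.round(1).tolist(), c['eye'])
u=np.array([np.cos(1.45),np.sin(1.45)]); n=np.array([-u[1],u[0]]); o=np.array([535.7,221.9])
for i in (0,2,4):
    m=(P[i,:2]+P[i+1,:2])/2-o; print('case frame mm',m@u,m@n, 'width',np.linalg.norm(P[i]-P[i+1]))
print(s['position'])
plan(line(s['position'],np.array(s['position'])+np.r_[109*u,0],-6.92,-6.92,5),.3)
E
```

```text
[[485.7, -27.4, 51.0], [524.1, -32.0, 51.0], [496.5, 56.0, 51.0], [533.8, 51.4, 51.0], [501.3, 100.4, 51.0], [539.2, 95.8, 51.0]] [516.12943138  64.52668207 156.92848696]
case frame mm -253.49853012710145 0.2770542428104983 width 38.73005524183642
case frame mm -169.45464752036247 0.14793486761970548 width 37.5207302387215
case frame mm -124.7422902058602 0.426682120512705 width 38.19254356530693
[508.10637656  -9.84678731  -7.26684548]
[[[21.8, -0.0, -0.0], [-0.0, 0.0, -0.1], 0.3], [[21.8, -0.0, -0.0], [-0.0, 0.0, 0.0], 0.3], [[21.8, -0.0, -0.0], [-0.0, 0.0, 0.0], 0.3], [[21.8, -0.0, -0.0], [-0.0, 0.0, 0.0], 0.3], [[21.8, -0.0, -0.0], [-0.0, 0.0, 0.0], 0.3]]
```

Emit:
arm_command([
  [[22,0,0],[0,0,0],0.3],
  [[22,0,0],[0,0,0],0.3],
  [[22,0,0],[0,0,0],0.3],
  [[22,0,0],[0,0,0],0.3],
  [[21,0,0],[0,0,0],0.3],
  [[0,0,0],[0,0,0],0.3],
])

```text
time_s: 18.77
position: [521.4, 99.6, -7.3]
ee_rot: [-0.0, 0.748, 0.663, -0.0]
contact_force: [-0.1, -0.2, -0.8]
gripper_width: 39.6
grasp_force: 60.5
```

```bash
python3 - <<'E'
from bus import *
c=eyes.read_camera('wrist'); s=sensors.read_state(); print(s['position'],s['contact_force'],c['eye'])
u=np.array([np.cos(1.45),np.sin(1.45)]); n=np.array([-u[1],u[0]]); o=np.array([535.7,221.9])
hsv=cv2.cvtColor(c['pixels'],cv2.COLOR_RGB2HSV); y=((hsv[...,0]>18)&(hsv[...,0]<35)&(hsv[...,1]>140)&(hsv[...,2]>60))
for r in (20,80,140,200,320,335,340,345,350,355): 
    k=np.flatnonzero(y[r]); 
    if len(k): 
        m=world(c,[(k[0],r),(k[-1],r)],51)[:,:2]-o; print(r,k[0],k[-1],(m@u).round(1),(m@n).round(1))
E
```

```text
[521.37166781  98.95217859  -7.27698917] [-0.05395415  0.4780298  -1.65737204] [529.25109929 173.97098778 156.92418266]
320 233 324 [-130.7 -130.6] [ 19.9 -19. ]
335 234 323 [-138.5 -138.4] [ 19.8 -18.9]
340 235 321 [-141.2 -141.1] [ 19.5 -18.2]
345 237 318 [-143.9 -143.8] [ 18.7 -17. ]
```

The tail is at −145 mm in the case frame, so the centre is near −70, and the lateral error is about 0.5 mm. I release, lift, back off and tilt 35° so the closed fingertips can push under the roof.

```bash
python3 - <<'E'
from plan import *
u=np.array([np.cos(1.45),np.sin(1.45)]); n=np.array([-u[1],u[0]]); o=np.array([535.7,221.9])
s=sensors.read_state(); p=np.array(s['position']); d=p[:2]-o; L=d@n; print('case',d@u,L)
W=lambda x,z:np.r_[o+x*u+L*n,z]
up=p+[0,0,120]; M=rot(s['ee_rot']);y0=np.degrees(np.arctan2(M[1,1],M[0,1]))
e=plan(line(p,up,y0,y0,3),1)
e=plan(line(up,W(-190,100),y0,-6.92,5,0,35)+line(W(-190,100),W(-175,3),-6.92,-6.92,4,35,35),0,start=e); print(e[0])
E
```

```text
case -123.7785032470752 -0.5916314627982169
[[[-0.0, -0.0, -40.0], [-0.0, 0.0, 0.0], 1], [[-0.0, -0.0, -40.0], [-0.0, 0.0, 0.0], 1], [[-0.0, -0.0, -40.0], [-0.0, 0.0, 0.0], 1]]
[[[-13.3, -0.0, 2.5], [-0.0, 7.0, -0.0], 0], [[-13.4, -0.0, 1.0], [-0.0, 7.0, -0.0], 0], [[-13.5, -0.0, -0.8], [-0.0, 7.0, -0.0], 0], [[-13.3, -0.0, -2.3], [-0.0, 7.0, -0.0], 0], [[-12.9, -0.0, -4.0], [-0.0, 7.0, -0.0], 0], [[-10.8, -0.0, 22.0], [-0.0, 0.0, -0.0], 0], [[-10.8, -0.0, 22.0], [-0.0, 0.0, -0.0], 0], [[-10.9, -0.0, 22.1], [-0.0, 0.0, -0.0], 0], [[-10.8, 0.0, 22.0], [-0.0, 0.0, -0.0], 0]]
[515.1962643   48.11165982   2.97388697]
```

Emit:
arm_command([
  [[0,0,0],[0,0,0],1],
  [[0,0,0],[0,0,0],1],
  [[0,0,0],[0,0,0],1],
  [[0,0,-20],[0,0,0],1],
  [[0,0,-50],[0,0,0],1],
  [[0,0,-50],[0,0,0],1],
])

```text
time_s: 19.58
position: [520.9, 99.0, 114.0]
ee_rot: [-0.0, 0.749, 0.663, -0.0]
contact_force: [0.8, 0.6, -0.2]
gripper_width: 85.5
grasp_force: 0.0
```

Emit:
arm_command([
  [[-13.5,0,2.5],[0,7,0],0],
  [[-13.5,0,1],[0,7,0],0],
  [[-13.5,0,-1],[0,7,0],0],
  [[-13.5,0,-2.5],[0,7,0],0],
  [[-13,0,-4],[0,7,0],0],
  [[0,0,0],[0,0,0],0],
  [[0,0,0],[0,0,0],0],
])

```text
time_s: 20.45
position: [513.4, 33.0, 100.6]
ee_rot: [-0.199, 0.714, 0.632, 0.225]
contact_force: [-0.4, -0.4, -0.5]
gripper_width: -0.1
grasp_force: 0.0
```

```bash
cat > tail.py <<'E'
from bus import *
u=np.array([np.cos(1.45),np.sin(1.45)]); n=np.array([-u[1],u[0]]); o=np.array([535.7,221.9])
def st():
    s=sensors.read_state(); p=np.array(s['position']); M=rot(s['ee_rot']); d=p[:2]-o
    print('t',s['time_s'],'TCP case',(d@u).round(1),(d@n).round(1),'z',p[2].round(1),'yaw',np.degrees(np.arctan2(M[1,1],M[0,1])).round(2),'tilt',np.degrees(np.arccos(-M[2,2])).round(1),'F',np.round(s['contact_force'],1),'w',s['gripper_width'])
def look(cams=('wrist','top','side'),x0=-70):
    for k in cams:
        c=eyes.read_camera(k); hsv=cv2.cvtColor(c['pixels'],cv2.COLOR_RGB2HSV)
        # bus-coloured pixels inside a window of case frame (on plane z=52)
        y=((hsv[...,0]>18)&(hsv[...,0]<35)&(hsv[...,1]>110)&(hsv[...,2]>50))
        v,w=np.nonzero(y); m=world(c,np.c_[w,v],52)[:,:2]-o; a=np.c_[m@u,m@n]
        a=a[(abs(a[:,1])<45)&(a[:,0]>-260)&(a[:,0]<100)]
        if len(a)<30: print(k,'few',len(a)); continue
        print(k,len(a),'x',np.percentile(a[:,0],[0,2,98,100]).round(1),'y',np.percentile(a[:,1],[2,98]).round(1))
        for lo in range(-160,90,25):
            b=a[(a[:,0]>=lo)&(a[:,0]<lo+25)]
            if len(b)>15: print('   x',lo,'y range',b[:,1].min().round(1),b[:,1].max().round(1),len(b))
E
python3 -c "
from tail import *
st(); look()"
```

```text
t 20.45 TCP case -190.2 -0.6 z 100.6 yaw -6.96 tilt 34.9 F [-0.4 -0.4 -0.5] w -0.09879895571279002
wrist 3647 x [-157.6 -155.9  -64.4  -62.3] y [-18.2  20. ]
   x -160 y range -18.7 20.7 1120
   x -135 y range -18.9 20.6 1103
   x -110 y range -18.8 20.8 442
   x -85 y range -18.6 20.7 982
top 1042 x [-152.5 -149.2   -2.5    0.8] y [-17.8  26.6]
   x -160 y range -18.1 27.3 154
   x -135 y range -19.4 28.8 212
   x -110 y range -19.2 28.3 116
   x -85 y range -18.2 27.6 104
   x -60 y range -16.3 21.0 186
   x -35 y range -16.6 21.5 190
   x -10 y range -16.7 22.0 80
side 556 x [-192.3 -188.6   -8.    -3.3] y [-16.7  36.6]
   x -160 y range -18.4 36.7 112
   x -135 y range -19.5 37.0 84
   x -110 y range -5.7 37.4 49
   x -85 y range -19.4 37.5 91
   x -60 y range -18.7 36.0 30
   x -35 y range -17.8 23.9 65
   x -10 y range -17.0 18.5 16
```

Emit:
arm_command([
  [[-11,0,22],[0,0,0],0],
  [[-11,0,22],[0,0,0],0],
  [[-11,0,22],[0,0,0],0],
  [[-11,0,20],[0,0,0],0],
  [[0,0,0],[0,0,0],0],
])

```text
time_s: 21.22
position: [513.6, 47.6, 3.9]
ee_rot: [-0.201, 0.714, 0.633, 0.224]
contact_force: [-0.2, -0.0, 0.3]
gripper_width: 0.5
grasp_force: 0.0
```

```bash
python3 - <<'E'
from tail import *
st(); look(('wrist',))
s=sensors.read_state(); p=np.array(s['position']); M=rot(s['ee_rot'])
c=eyes.read_camera('wrist'); g=c['pixels'].astype(int).max(2)<75
for z in (17,0,-23): print(z,proj(c,p+M@np.array([0,0,z]))[0].round())
# finger tip silhouette: topmost dark pixel around centre column
print([ (k,np.flatnonzero(g[150:,k])[:1]+150) for k in range(255,305,5)])
c=eyes.read_camera('side'); g=c['pixels'].astype(int).max(2)<70
for z in (17,0,-23): print(z,proj(c,p+M@np.array([0,0,z]))[0].round())
U=proj(c,p+M@np.array([0,0,-10]))[0].astype(int)
for r in range(U[1]-18,U[1]+14): print(r,U[0]-20,''.join('#' if g[r,k] else '.' for k in range(U[0]-20,U[0]+40)))
E
```

```text
t 21.225 TCP case -175.7 0.9 z 3.9 yaw -6.84 tilt 35.0 F [-0.2 -0.   0.3] w 0.4581971684709019
wrist 10479 x [-160.7 -158.7  -49.7  -47.3] y [-17.9  19.6]
   x -160 y range -18.8 20.2 3132
   x -135 y range -18.7 20.3 2823
   x -110 y range -18.7 20.4 1013
   x -85 y range -18.6 20.5 2316
   x -60 y range -18.4 20.3 1123
17 [280. 237.]
0 [280. 247.]
-23 [281. 266.]
[(255, array([178])), (260, array([178])), (265, array([178])), (270, array([178])), (275, array([178])), (280, array([178])), (285, array([178])), (290, array([178])), (295, array([178])), (300, array([178]))]
17 [278. 210.]
0 [280. 208.]
-23 [282. 206.]
189 260 #....#.................#######.....#################..#..###
190 260 ##...##................#######......####################.###
191 260 ##..###..............##########.....########################
192 260 ###..###.........##############......#######################
193 260 ###...##......##################......######################
194 260 ####..###...#######...###########......#####################
195 260 ######......####.....############.......##############
[... 1031 characters left out ...]
##########
211 260 ######################..##############..####################
212 260 ##############################..#.......#############..#....
213 260 #############################............########...........
214 260 #############################..............####.............
215 260 #############################...............................
216 260 ###########################.................................
217 260 ##########################..................................
218 260 ########################....................................
219 260 #######################.....................................
220 260 ######################......................................
```

Emit:
arm_command([
  [[7.4,0,5.2],[0,0,0],0],
  [[7.4,0,5.2],[0,0,0],0],
  [[7.4,0,5.2],[0,0,0],0],
  [[7.4,0,5.2],[0,0,0],0],
  [[7.4,0,5.2],[0,0,0],0],
  [[7.4,0,5.2],[0,0,0],0],
  [[0,0,0],[0,0,0],0],
])

```text
time_s: 22.25
position: [521.1, 100.7, 4.5]
ee_rot: [-0.2, 0.714, 0.632, 0.225]
contact_force: [-0.1, -0.1, -0.3]
gripper_width: 0.1
grasp_force: 0.0
```

```bash
python3 -c "
from tail import *
st(); look()"
```

```text
t 22.25 TCP case -122.1 -0.1 z 4.5 yaw -6.9 tilt 35.0 F [-0.1 -0.1 -0.3] w 0.14856466533277013
wrist 7962 x [-133.3 -131.5  -62.7  -61.5] y [-18.2  19.6]
   x -135 y range -18.9 20.2 3744
   x -110 y range -18.9 20.3 2789
   x -85 y range -18.9 20.3 1429
top 1040 x [-134.6 -129.6   16.8   19.9] y [-17.3  26.7]
   x -135 y range -18.4 28.1 208
   x -110 y range -19.4 29.0 186
   x -85 y range -18.2 27.6 46
   x -60 y range -16.8 20.5 185
   x -35 y range -16.9 21.0 189
   x -10 y range -16.7 21.8 191
   x 15 y range -16.5 20.1 35
side 336 x [-173.  -123.3   11.3   14.6] y [-17.3  36.3]
   x -135 y range -4.5 37.0 46
   x -110 y range -17.9 37.4 66
   x -85 y range -19.8 37.5 65
   x -60 y range -18.7 37.7 31
   x -35 y range -17.8 32.7 65
   x -10 y range -17.0 22.1 62
```

Contact is as predicted: the bus moved 19 mm and is still straight, with about 51 mm to go. I push 45.

Emit:
arm_command([
  [[7.4,0,5.2],[0,0,0],0],
  [[7.4,0,5.2],[0,0,0],0],
  [[7.4,0,5.2],[0,0,0],0],
  [[7.4,0,5.2],[0,0,0],0],
  [[7.4,0,5.2],[0,0,0],0],
  [[0,0,0],[0,0,0],0],
])

```text
time_s: 23.15
position: [526.6, 145.6, 4.6]
ee_rot: [-0.2, 0.714, 0.633, 0.225]
contact_force: [-0.3, 0.5, -0.8]
gripper_width: 0.0
grasp_force: 0.0
```

```bash
python3 -c "
from tail import *
st(); look(('wrist','top'))
c=eyes.read_camera('top')
for t in ('coach','lorry','bus'):
  for r in spotter.trace('top',t)[:1]: print(t,r['score'],r['rect'])
"
```

```text
t 23.15 TCP case -76.8 -0.2 z 4.6 yaw -6.89 tilt 35.0 F [-0.3  0.5 -0.8] w 0.010551085338482409
wrist 2243 x [-88.  -87.1 -73.7  62.2] y [-17.   19.2]
   x -110 y range -14.4 16.4 334
   x -85 y range -18.4 20.5 1902
top 880 x [-90.2 -87.1  61.4  64.2] y [-15.8  24.8]
   x -110 y range -11.8 28.8 36
   x -85 y range -18.0 29.8 110
   x -60 y range -16.6 21.8 83
   x -35 y range -16.1 22.5 99
   x -10 y range -16.2 21.3 186
   x 15 y range -16.5 21.6 188
   x 40 y range -16.6 22.1 178
bus 0.6 [208.7, 175.5, 216.7, 199.5]
```

Emit:
arm_command([
  [[2.5,0,1.7],[0,0,0],0],
  [[2.5,0,1.7],[0,0,0],0],
  [[0,0,0],[0,0,0],0],
])

```text
time_s: 23.82
position: [527.6, 151.0, 4.6]
ee_rot: [-0.199, 0.714, 0.632, 0.225]
contact_force: [-0.7, -0.5, 0.2]
gripper_width: -0.0
grasp_force: 0.0
```

Emit:
arm_command([
  [[-16,0,-11.5],[0,0,0],0],
  [[-25,0,-17],[0,0,0],0],
  [[-33,0,-23],[0,0,0],0],
  [[-33,0,-23],[0,0,0],0],
  [[0,0,-60],[0,0,0],0],
  [[0,0,-60],[0,0,0],0],
  [[0,0,-60],[0,0,0],0],
  [[0,0,0],[0,0,0],0],
])

```text
time_s: 24.82
position: [501.9, -85.1, 155.7]
ee_rot: [-0.194, 0.715, 0.633, 0.226]
contact_force: [0.7, -0.2, -0.8]
gripper_width: -0.2
grasp_force: 0.0
```

```bash
python3 - <<'E'
from tail import *
st(); look(('top','side'))
# same fit of case-frame extents for red coach and green/blue for reference
for k in('top','side'):
    c=eyes.read_camera(k); hsv=cv2.cvtColor(c['pixels'],cv2.COLOR_RGB2HSV).astype(int)
    h,s_,v_=hsv[...,0],hsv[...,1],hsv[...,2]
    for nm,m,z in(('red',((h<6)|(h>174))&(s_>110)&(v_>50),52),('blue cab',(h>105)&(h<125)&(s_>90)&(v_>50),56),('green',(h>55)&(h<85)&(s_>70)&(v_>40),0)):
        v,w=np.nonzero(m); a=world(c,np.c_[w,v],z)[:,:2]-o; a=np.c_[a@u,a@n]
        a=a[(abs(a[:,0])<95)&(abs(a[:,1])<108)]
        if len(a)>20: print(k,nm,len(a),'x',np.percentile(a[:,0],[0,2,98,100]).round(1),'y',np.percentile(a[:,1],[2,98]).round(1))
    try: print(fitbus({k:c},[535.7,221.9,1.45]))
    except IndexError: pass
E
```

```text
t 24.825 TCP case -308.8 -3.5 z 155.7 yaw -7.12 tilt 34.7 F [ 0.7 -0.2 -0.8] w -0.2373108256718885
top 876 x [-87.4 -83.9  66.1  68.8] y [-15.8  22.2]
   x -85 y range -15.5 29.3 90
   x -60 y range -16.1 22.3 111
   x -35 y range -16.4 23.0 75
   x -10 y range -16.4 21.3 186
   x 15 y range -16.5 22.1 192
   x 40 y range -16.6 22.3 184
   x 65 y range -15.6 18.9 27
side 483 x [-126.3 -122.8   60.1   64.2] y [-15.8  36.2]
   x -135 y range -4.5 37.9 50
   x -110 y range -15.3 38.1 80
   x -85 y range -17.5 36.8 95
   x -60 y range -16.0 36.0 28
   x -35 y range -16.7 36.3 40
   x -10 y range -17.0 34.7 71
   x 15 y range -15.8 23.1 61
   x 40 y range -16.5 22.2 58
top red 695 x [-80.9 -79.   70.9  72.8] y [-77.7 -42.9]
top blue cab 242 x [-94.8 -93.4  72.3  73.1] y [-105.6   81. ]
{'top': [(0.56, [207.3, 179.7, 214.9, 197.4])]}
(array([572.24632313, 190.81236044,   0.71415846]), np.float64(0.9280638143582306))
side red 315 x [-95.  -91.   63.6  67.9] y [-78.6 -24.1]
side blue cab 55 x [-94.9  30.3  59.9  60.6] y [47.1 85. ]
side green 23 x [-74.2 -74.  -12.1 -10.1] y [-15.3  20.6]
{'side': [(0.84, [253.9, 168.6, 274.5, 190.1]), (0.5, [400.0, 247.1, 434.0, 285.5])]}
(array([542.37028035, 211.86609905,   1.30600049]), np.float64(0.6277873070325901))
```

```bash
python3 - <<'E'
from tail import *
c=eyes.read_camera('top'); hsv=cv2.cvtColor(c['pixels'],cv2.COLOR_RGB2HSV).astype(int)
m=(hsv[...,0]>105)&(hsv[...,0]<125)&(hsv[...,1]>110)&(hsv[...,2]>60)
v,w=np.nonzero(m); a=world(c,np.c_[w,v],76)[:,:2]-o; a=np.c_[a@u,a@n]; a=a[(a[:,0]<-90)&(a[:,0]>-340)&(a[:,1]<-60)&(a[:,1]>-220)]
d=a-[-86,-109]; far=d[np.linalg.norm(d,axis=1)>150].mean(0); ang=np.arctan2(-far[0],far[1]); print(len(a),far,ang)
if 1.5<ang<1.9: print(order.hand_in())
E
```

```text
885 [-181.48592226  -26.86524023] 1.7177584178866045
the job is handed in; nothing more can be done
None
```

The job is handed in. The showcase door stands open at about 1.72 rad, and the yellow bus is straight in the middle (green-card) bay, measured within about 4 mm of its two neighbours.

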